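Lock the press's lever pin with its spring cotter

ROBOT

A 7-joint arm with a two-finger parallel gripper is mounted at the origin on a cart in front of the work surface, level with it; the furniture and walls round the work are solid. World frame = base frame: x ahead of the robot, y to its left, z up, the work surface at z = 0. Lengths are in m, angles in degrees, forces in N, time in s.
With the tool pointing down it reaches from about 0.35 to 0.9 m from the base axis. Payload 7.2 kg.
Tool frame: the origin (TCP) lies on the centre line of the jaws, within the pads' length; the fingertips stand ahead of it and the grasp point (between the pads) lies 6 mm ahead of it (tips_ahead is the z of the fingertips in the tool frame, in m); z points along the fingers, y is the line along which they close (so a half turn about z gives the same grasp; the last joint's range is limited). The gripper opens to 88 mm and grips with 3 to 60 N. Pads are 20 mm wide; open, the fingers measure 115 mm over their backs; the gripper's body (75 mm by 178 mm) begins 61 mm behind the grasp point.
Start: joints at [-71.402, 23.554, -0.728, 91.456, 0.321, 64.991, -4.71], TCP at [0.239, 0.577, 0.248] pointing down, gripper open.
Joint ranges: [-169.25, 169.25], [-16.82, 113.86], [-84.01, 82.57], [7.8, 145.47], [-59.2, 239.2], [7.22, 106.19], [-163.78, 163.78]. Speed limits (degrees/s): [136.94, 136.94, 172.46, 172.46, 180, 180, 180].

INTERFACE

Orientations are given as [roll, pitch, yaw] about the fixed x, y, z axes, in that order (R = Rz(yaw) Ry(pitch) Rx(roll)).
In Python, from rig import observe, capture, close_job, tips_ahead gives the robot as it stands.
- The arm moves only by the tool send_rows, never from a script. Its argument "increments" is a list of rows, each an object of numbers: "rx", "ry", "rz": the turn, a rotation vector about the world's x, y, z in rad; "tx", "ty", "tz": the shift along the world's x, y, z in mm; "gripper": the gripper's target within -1 to 1 (fully open at 1, half-way at 0, shut at -1). In form: [{"rx": .., "ry": .., "rz": .., "tx": .., "ty": .., "tz": .., "gripper": ..}, ...]. A call has exactly 8 rows; each row shifts and turns the commanded pose from where the row before left it; what a row does not reach is not made up. A row lasts 1/10 s, in which the tool goes at most 50 mm and 8.59 degrees, less where a joint would pass 70% of its speed; a pose out of reach is approached as far as the arm can. A call with a gripper value outside its range is refused whole. The fingers move at their own pace and stop on an object; "newtons" is the grip in N (left out, the last holds). Time passes only in rows, so rows that do not move let the fingers close, or fill a call up. It gives the time, the measured TCP pose, the force, the opening and the grip force at its end, in the units of the state.
- observe(): the state, without advancing time (a new reading comes with each control period).
- capture(name): name is "scene" or "top" or "wrist"; returns a dict with "img" (480x640x3 uint8, red, green, blue), "K" (3x3 intrinsics, pixels), "R" (3x3) and "t" (3): a world point X has camera coordinates R X + t. Camera axes: x right, y down, z forward; pixel columns grow to the right and rows downward; lengths in m; the calibration is good to about 2 mm. A picture is of the moment at which its call begins. There is no depth.
- close_job(): hands the job in; it is judged then, once.
The state is a dict: "clock": time; "q": joint angles; "joint_vel": joint speeds; "tau": joint torques, N m; "position": TCP position; "tcp_rot": TCP orientation; "wrist_force": force on the tool from outside, world axes, zero at the start; "wrist_torque": the same for the moment, N m; "grip_width": finger opening in m; "grip_force": force on a finger pad.
Only numpy, scipy, OpenCV 4.12 (cv2) and the standard library are available. Lean on these libraries where they do the work, as an engineer would, in place of code of your own. Each camera call takes 0.05 s, during which the arm holds its last target. There are 200 camera calls.

TASK

The lever pin of the tortilla press has worked its way out: push it fully home by its head, then take the big spring cotter from its wooden stand and push its straight leg down through the hole in the pin's other end until the bow snaps round under the pin and the black head sits down on the pin, and let go. The pin lies loose in its slots, so feel gently for the hole and never drive or ram anything against the press; do not disturb the tin, the salt shaker or the cup.

Things in the scene. Friction and masses are not known exactly. Their poses are not given: they have to be found in the camera images.
- press: Dark steel tortilla press, fixed. Origin on the worktop under the middle of its two lugs, z up. Plates (170 mm across, 53 mm high, centred x = +125 mm) and lever (up to 76 mm high) lie towards +x. Lugs: y = -22 to -14 and 14 to 22 mm, 80 mm wide, 77 mm high. The lever pin passes through both along y. More than 30 N on press and pin, all contacts added up, is too rough: keep side loads off the leg.
- slot_mid (a point): Fixed point midway between the lugs, 65 mm above the worktop: the pin's nominal axis. The pin is a flat steel bar 36 mm wide (press x), 12 mm thick (z = 59 to 71 mm), its long edges rounded (radius 6 mm). It lies loose in the lug windows: bar, head and hole may all stand from -9 to +9 mm off in the press's x, which no reading tells; shifting it that way takes about 22 N.
- head_home (a point): Fixed point: where the middle of the outer face of the pin's head comes when home (press x = 0, y = -30, z = 65 mm). The head is a plate 44 mm wide (x), 8 mm thick (y), 26 mm high (z = 52 to 78 mm) at the pin's -y end; until pushed home it stands farther out towards -y (see joint pin).
- hole_nominal (a point): Fixed point: where the top of the pin's vertical cross hole comes when the pin is home and central in its slack (press x = 0, y = 46, z = 71 mm). The hole is 8 mm across with a 1 mm chamfer, goes right through, and has free space below. The bar ends at y = 62 mm. While the pin is out, the hole is in the lug. The slack of +-9 mm in x is not in this reading.
- pin (a joint): How far the pin has been pushed in along the press's +y, in m: 0 farthest out, 0.030 home with its head against the lug. It drags with about 4 N and stays where it is left.
- clip: Spring cotter (big R-clip), about 70 g, upright in the stand. Origin on the straight leg's axis at the flat underside of the head's neck, z up. Leg 6 mm thick, 40 mm long, round-ended, pointing to -z. Neck 12 x 12 mm. The bow (5 mm wire) hangs on the +x side. Home, the neck's underside stands on the pin's top. The bow may point to the press's +x or -x.
- clip_tip (a point): The end of the clip's straight leg (clip's x = 0, y = 0, z = -40 mm).
- clip_head (a point): Centre of the clip's black head (clip's x = +6, y = 0, z = +23 mm): an upright block 34 mm wide (x), 12 mm thick (y), 30 mm high, flat faces to the clip's +y and -y; grip it across these, from above. The fingertips must stay at least 8 mm above the neck's underside so as to clear the lugs (6 mm higher than the pin's top).
- bow (a joint): Spread of the clip's bow on its spring hinge (1.5 N m/rad), in rad: 0 relaxed, 0.1 to 0.2 as it passes the pin's rounded edge, near 0 again once snapped under. Bow wire: out to x = 24 mm, in to a bump (inner side x = 13.5, z = -17 mm), flared tip at x = 24, z = -30 mm. Snapping over takes a push of about 4 to 12 N in the last 20 mm; past the edge it draws the clip down.
- stand: Light wooden stand, fixed; origin on the worktop under its middle. Foot 75 x 60 x 8 mm; block 24 mm (x) by 44 mm (y), top 56 mm above the worktop, an 8 mm hole 44 mm deep in its middle. The clip's leg stands in the hole, neck on the block, bow beside it on the stand's +x side, axes parallel to the stand's within about 0.1 rad. Lift it straight out.
- small_tin: Bystander: small printed food tin, 58 mm across, 72 mm high, origin under its middle.
- salt_shaker: Bystander: glass salt shaker with a grey top, 44 mm across, 90 mm high, origin under its middle.
- espresso_cup: Bystander: small white espresso cup with a diamond pattern, 58 x 84 x 49 mm, origin under its middle.
Things that resemble listed ones, but are neither listed nor needed, are in the scene too. Of the things like the clip, leave any that is green; of the rest the larger one is meant.

How it is judged:
By the outcome, as a careful person would: the job done as asked, in the order asked, and still so for the second after the job is handed in, with the robot touching nothing.
It also fails if it takes over 72 s, if anything falls off the work surface, if the arm or the gripper's body presses on something with over 40 N, if the wrist force passes 120 N, or if a joint passes its speed limit or range.

## Working session

There is one attempt and no reset: what is moved stays moved. The work goes in short steps, Python scripts to look and compute and a tool call to move; the robot and the scene stay as the last step left them, time stands still between calls to the robot, and variables do not carry over. Pictures are saved under pics/ and viewed, at most 10 in all, crops included, and the job is handed in when it is done.

Besides the shell and the picture viewer there is one more tool, called after "Request:" as a command line: name --argument value ..., lists and objects as JSON in quotes. send_rows: Moves the arm, as the interface text tells. Its arguments: {"type":"object","properties":{"increments":{"type":"array","items":{"type":"object","properties":{"rx":{"type":"number"},"ry":{"type":"number"},"rz":{"type":"number"},"tx":{"type":"number"},"ty":{"type":"number"},"tz":{"type":"number"},"gripper":{"type":"number"}}}},"newtons":{"type":"number"}},"required":["increments"]}

```bash
mkdir -p pics; ls
python3 - <<'E'
from rig import observe,capture,tips_ahead
import cv2,numpy as np
print(tips_ahead if not callable(tips_ahead) else tips_ahead())
s=observe();print(s)
for n in ("scene","top"):
    c=capture(n);cv2.imwrite(f"pics/{n}0.png",c["img"][:,:,::-1]);np.savez(f"{n}.npz",**c)
    print(n,c["K"].round(1).tolist(),c["R"].round(3).tolist(),c["t"].round(3).tolist(),(-c["R"].T@c["t"]).round(3))
E
```

```text
pics
0.025
{'clock': 0.0, 'q': array([-71.40145018,  23.6010994 ,  -0.72623515,  91.50454274,
         0.31924816,  64.99160401,  -4.70765731]), 'joint_vel': array([ 0.09328329, -0.01920837,  0.02393008, -0.00211554,  0.01804362,
        0.00026161,  0.07127363]), 'tau': array([ 5.14374042e-04, -5.87949443e+01,  6.42125141e-01, -2.91059929e+01,
       -5.37448260e-02,  1.84360589e-02,  1.35236987e-04]), 'position': array([0.23910421, 0.57693337, 0.24679395]), 'tcp_rot': array([-1.79904973e+02,  6.15840910e-03,  1.57494739e+02]), 'wrist_force': array([0.26745376, 1.14490414, 0.42499221]), 'wrist_torque': array([-0.01585844, -0.00299894,  0.03261964]), 'grip_force': 0.0, 'grip_width': 0.08826197585207413}
scene [[577.9, 0.0, 328.8], [0.0, 577.9, 234.1], [0.0, 0.0, 1.0]] [[-0.811, -0.585, 0.022], [-0.351, 0.455, -0.819], [0.469, -0.672, -0.574]] [0.543, 0.143, 1.036] [0.006 0.948 0.7  ]
top [[535.0, 0.0, 313.8], [0.0, 535.0, 236.0], [0.0, 0.0, 1.0]] [[-0.013, -1.0, -0.018], [-0.989, 0.016, -0.148], [0.148, 0.015, -0.989]] [0.232, 0.5, 1.085] [0.337 0.207 1.15 ]
```

View pics/top0.png

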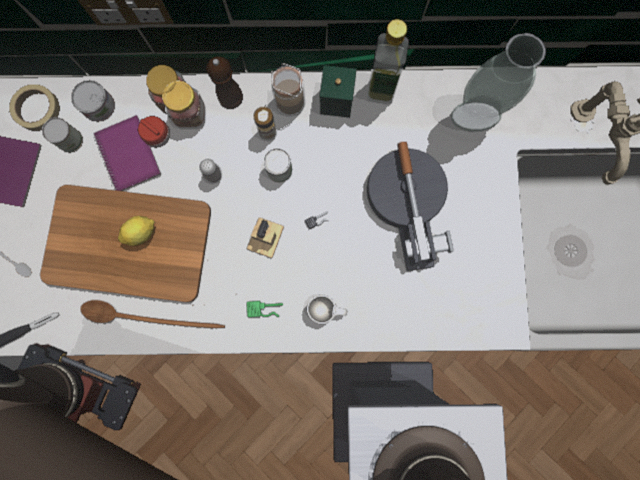

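View pics/scene0.png

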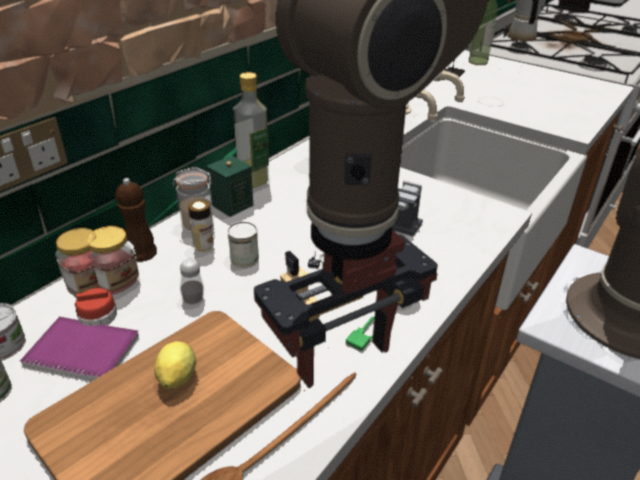

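The top view shows three clip-like things. There is a black one in the wooden stand at (265,235), a small black one lying at (316,220), and a green one at (264,309). I choose the one in the stand: it isn't green and it is the larger black one. The press is at (415,210), with lugs near (418,243) and the pin's head probably at (450,242).

Run:
```python
import cv2,numpy as np
im=np.load("top.npz")["img"][:,:,::-1]
a=cv2.resize(im[205:275,235:335],None,fx=8,fy=8,interpolation=cv2.INTER_CUBIC)
b=cv2.resize(im[205:275,385:465],None,fx=8,fy=8,interpolation=cv2.INTER_CUBIC)
cv2.imwrite("pics/crop1.png",np.hstack([a[:, :400],b[:,:400*1]])if 0 else cv2.resize(np.hstack([a,b]),(800,311)))
```

```text
(no output)
```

View pics/crop1.png

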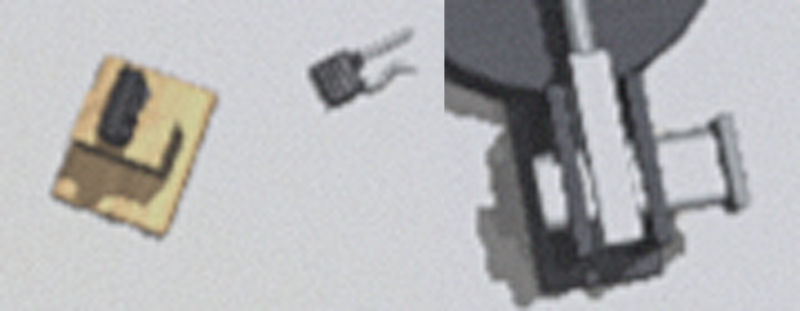

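The crop confirms the choice. The clip in the stand has its head at about full-image (263,229), and the foot is a rotated rectangle. The press pin sticks out to the image right (world -y), with its head at about (450,242).

```bash
cat > h.py <<'E'
import numpy as np,cv2
from rig import observe,capture
def ray(c,u,v,z):
    R,t=c["R"],c["t"];o=-R.T@t;d=R.T@np.linalg.inv(c["K"])@np.array([u,v,1.])
    return o+d*(z-o[2])/d[2]
def proj(c,X):
    p=c["K"]@(c["R"]@np.asarray(X,float)+c["t"]);return p[:2]/p[2]
def rpy(s):
    from scipy.spatial.transform import Rotation as Ro
    return Ro.from_euler('xyz',s["tcp_rot"],degrees=True).as_matrix()
E
python3 - <<'E'
from h import *
c=dict(np.load("top.npz"))
k=800/180
A=lambda x,y,z:ray(c,235+x/k,205+y/k,z)*1000
B=lambda x,y,z:ray(c,385+(x-444.4)/k,205+y/k,z)*1000
for n,p in dict(c1=(107,55,.008),c2=(217,92,.008),c3=(165,238,.008),c4=(52,195,.008),head=(123,105,.094)).items(): print(n,A(*p).round())
for n,p in dict(lugL_top=(555,90,.077),lugL_bot=(590,250,.077),lugR_top=(640,75,.077),lugR_bot=(660,240,.077),hd1=(725,118,.078),hd2=(740,207,.078),bar1=(540,157,.071),bar2=(555,225,.071),lev=(575,0,.076),lev2=(612,240,.076)).items(): print(n,B(*p).round())
for n,p in dict(tin=(277,163,.072),shak=(207,165,.09),cup=(321,308,.049)).items(): print(n,(ray(c,*p)*1000).round())
w=capture("wrist");print((-w["R"].T@w["t"]).round(3),w["R"].round(3).tolist(),w["K"][0,0])
s=observe();print((rpy(s).T@(-w["R"].T@w["t"]-s["position"])).round(4),(rpy(s).T@w["R"].T).round(3))
E
```

```text
c1 [551. 344.   8.]
c2 [532. 290.   8.]
c3 [460. 315.   8.]
c4 [482. 370.   8.]
head [512. 326.  94.]
lugL_top [517.  29.  77.]
lugL_bot [443.  16.  77.]
lugR_top [523. -10.  77.]
lugR_bot [447. -16.  77.]
hd1 [502. -47.  78.]
hd2 [462. -52.  78.]
bar1 [487.  36.  71.]
bar2 [455.  30.  71.]
lev [559.  18.  76.]
lev2 [448.   6.  76.]
tin [653. 299.  72.]
shak [647. 441.  90.]
cup [353. 212.  49.]
[0.166 0.609 0.384] [[0.383, 0.924, -0.002], [0.885, -0.367, 0.288], [0.266, -0.112, -0.958]] 333.9841861991743
[ 0.0799  0.0014 -0.1371] [[-0.001 -0.958 -0.288]
 [ 1.    -0.001 -0.001]
 [ 0.    -0.288  0.958]]
```

Request:
send_rows --increments '[{"tx": 28,"ty": -29},{"tx": 28,"ty": -29},{"tx": 28,"ty": -29},{"tx": 28,"ty": -29},{"tx": 28,"ty": -29},{"tx": 28,"ty": -29},{"tx": 28,"ty": -29},{"tx": 28,"ty": -29}]'

```text
invalid input
```

Run:
```python
from h import *
w=capture("wrist");np.savez("w1.npz",**w);cv2.imwrite("pics/w1.png",w["img"][:,:,::-1])
s=observe();print(s["clock"],s["position"],s["tcp_rot"])
print(proj(w,[.506,.330,.05]))
```

```text
0.2 [0.239129   0.5771359  0.24712884] [-1.79941558e+02  4.66540800e-03  1.57497028e+02]
[228.7973409 471.1278911]
```

View pics/w1.png

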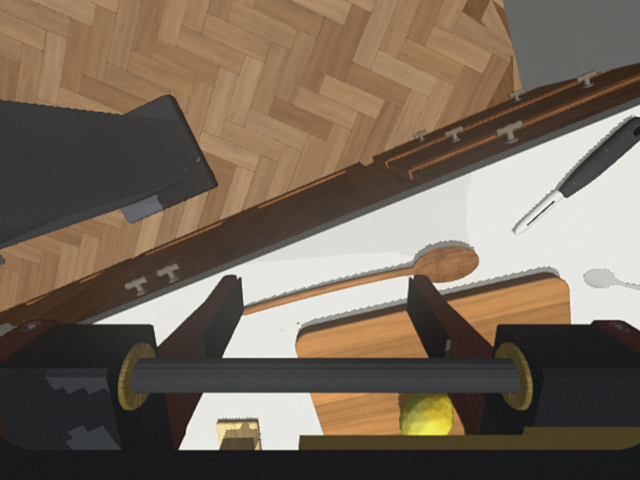

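The wrist view shows floor, spoon and board. The fingertips are at (235,280) and (415,280), the stand is half hidden at (240,435), and the usable view lies on the tool's +x side. The move was refused, so I'll send rows with every field filled.

Request:
send_rows --increments '[{"rx": 0,"ry": 0,"rz": 0,"tx": 38,"ty": -34,"tz": 0,"gripper": 1},{"rx": 0,"ry": 0,"rz": 0,"tx": 38,"ty": -34,"tz": 0,"gripper": 1},{"rx": 0,"ry": 0,"rz": 0,"tx": 38,"ty": -34,"tz": 0,"gripper": 1},{"rx": 0,"ry": 0,"rz": 0,"tx": 38,"ty": -34,"tz": 0,"gripper": 1},{"rx": 0,"ry": 0,"rz": 0,"tx": 38,"ty": -34,"tz": 0,"gripper": 1},{"rx": 0,"ry": 0,"rz": 0,"tx": 38,"ty": -34,"tz": 0,"gripper": 1},{"rx": 0,"ry": 0,"rz": 0,"tx": 38,"ty": -34,"tz": 0,"gripper": 1},{"rx": 0,"ry": 0,"rz": 0,"tx": 38,"ty": -34,"tz": 0,"gripper": 1}]' --newtons 20

```text
clock: 1.0
position: [0.5385, 0.3091, 0.2477]
tcp_rot: [180.0, 0.0, 157.5]
wrist_force: [0.4, 1.2, 0.2]
grip_width: 0.0879
grip_force: 0.0
```

Run:
```python
from h import *
w=capture("wrist");np.savez("w1.npz",**w)
s=observe();print(s["clock"],s["position"],s["tcp_rot"])
u,v=proj(w,[.506,.330,.06]);print(u,v)
u0=int(max(0,min(440,u-100)));v0=int(max(0,min(330,v-75)));print(u0,v0)
cv2.imwrite("pics/w2.png",cv2.resize(w["img"][v0:v0+150,u0:u0+200,::-1],(800,600),interpolation=cv2.INTER_CUBIC))
```

```text
1.05 [0.54549783 0.3003311  0.24770545] [-179.85173645    0.33152265  156.93233955]
330.46546557370976 183.73516048676603
230 108
```

View pics/w2.png

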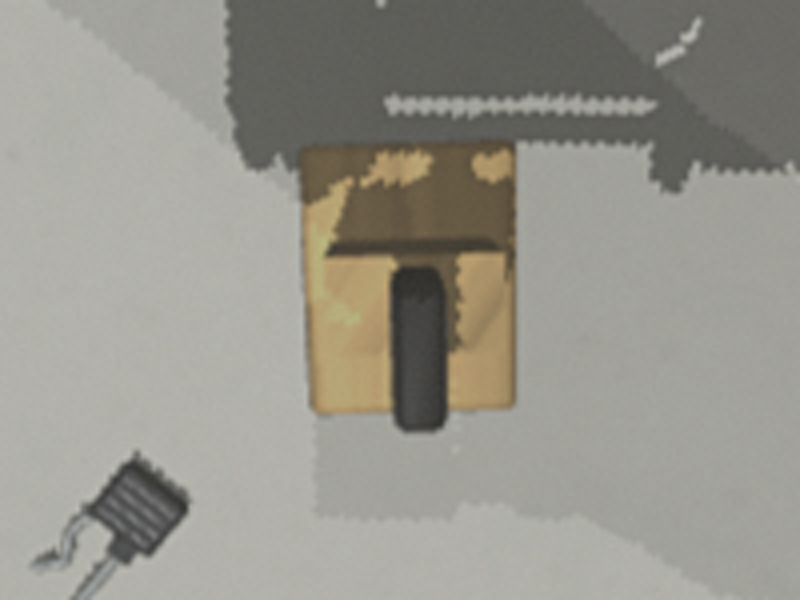

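The crop shows the stand clip's black head from crop (418,268) to (420,432), overhanging the block towards image-down. So the bow points to world +x/-y, with clip yaw about -22°. The jaws are already nearly parallel to it.

Run:
```python
from h import *
w=dict(np.load("w1.npz"));P=lambda x,y,z:ray(w,230+x/4,108+y/4,z)*1000
for n,p in dict(a=(302,147,.008),b=(515,143,.008),c=(515,408,.008),d=(312,412,.008),h1=(418,268,.094),h2=(420,432,.094),bl=(325,252,.056),br=(505,250,.056)).items(): print(n,P(*p).round(1))
s=observe();print(s["position"],s["tcp_rot"])
```

```text
a [463.1 319.1   8. ]
b [484.3 372.9   8. ]
c [552.7 346.9   8. ]
d [531.5 292.6   8. ]
h1 [496.1 337.2  94. ]
h2 [529.8 324.1  94. ]
bl [488.  317.3  56. ]
br [504.3 357.8  56. ]
[0.54549783 0.3003311  0.24770545] [-179.85173645    0.33152265  156.93233955]
```

Request:
send_rows --increments '[{"rx": 0,"ry": 0,"rz": 0.1,"tx": 5,"ty": -40,"tz": 0,"gripper": 1},{"rx": 0,"ry": 0,"rz": 0.1,"tx": 5,"ty": -40,"tz": 0,"gripper": 1},{"rx": 0,"ry": 0,"rz": 0.1,"tx": 5,"ty": -40,"tz": 0,"gripper": 0},{"rx": 0,"ry": 0,"rz": 0.1,"tx": 5,"ty": -40,"tz": 0,"gripper": 0},{"rx": 0,"ry": 0,"rz": 0.1,"tx": 5,"ty": -40,"tz": 0,"gripper": -1},{"rx": 0,"ry": 0,"rz": 0,"tx": 5,"ty": -40,"tz": 0,"gripper": -1},{"rx": 0,"ry": 0,"rz": 0,"tx": 0,"ty": -40,"tz": 0,"gripper": -1},{"rx": 0,"ry": 0,"rz": 0,"tx": 0,"ty": 0,"tz": 0,"gripper": -1}]'

```text
clock: 1.85
position: [0.5672, 0.0238, 0.2478]
tcp_rot: [-179.8, -0.0, -174.4]
wrist_force: [0.3, -0.0, -0.0]
grip_width: 0.0433
grip_force: 0.0
```

Run:
```python
from h import *
w=capture("wrist");np.savez("w3.npz",**w);cv2.imwrite("pics/w3.png",w["img"][:,:,::-1])
s=observe();print(s["clock"],s["position"],s["tcp_rot"])
u,v=proj(w,[.485,.0,.07]);print(u,v)
u0=int(max(0,min(360,u-140)));v0=int(max(0,min(270,v-105)));print(u0,v0)
cv2.imwrite("pics/w3.png",cv2.resize(w["img"][v0:v0+210,u0:u0+280,::-1],(800,600),interpolation=cv2.INTER_CUBIC))
```

```text
1.9 [0.56723193 0.02740293 0.2476912 ] [-1.79943607e+02 -7.77657221e-03 -1.74179477e+02]
306.37006701481465 132.88941251264677
166 27
```

View pics/w3.png

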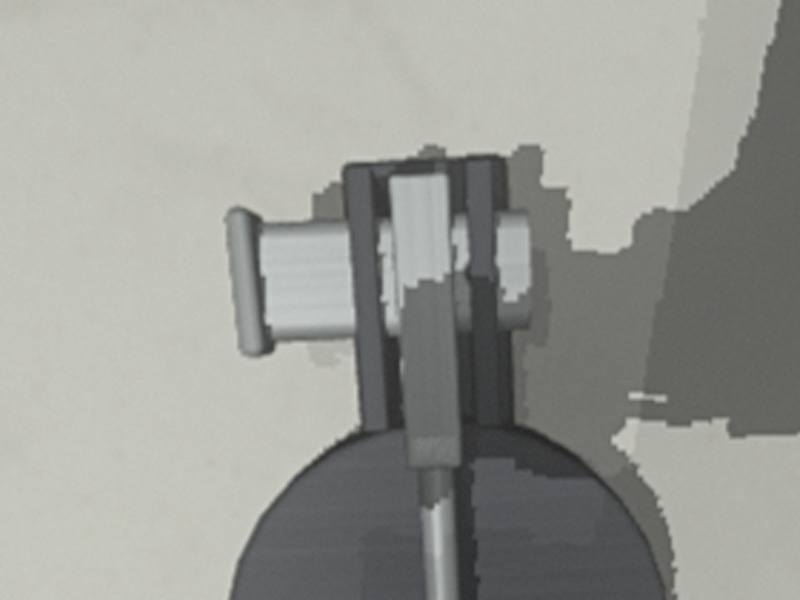

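The wrist crop shows the press. Lug tops run (362,168)-(376,430) and (479,161)-(492,422), and the pin head strip runs (232,210)-(252,352). The bar's edges are at rows 224/338 on the left, and its short end sits between columns 500 and 530.

Run:
```python
from h import *
w=dict(np.load("w3.npz"));P=lambda x,y,z:ray(w,166+x*.35,27+y*.35,z)*1000
L1,L2,R1,R2=[P(*p,.077) for p in ((362,168),(376,430),(479,161),(492,422))]
for q in (L1,L2,R1,R2): print(q.round(1))
d=(L2-L1)+(R2-R1);th=np.arctan2(d[1],d[0]);print("yaw",np.degrees(th),[np.degrees(np.arctan2(*(b-a)[1::-1])) for a,b in((L1,L2),(R1,R2))])
o=(L1+L2+R1+R2)/4;ex=np.array([np.cos(th),np.sin(th),0]);ey=np.array([-ex[1],ex[0],0])
print("origin",o.round(1))
for n,p in dict(h1=(230,212,.078),h1b=(258,210,.078),h2=(245,352,.078),h2b=(272,350,.078),bl1=(300,224,.065),bl2=(300,338,.065),br1=(515,212,.065),br2=(515,327,.065),end1=(530,225,.065),lugfaceTopR=(503,158,.06)).items():
    q=P(*p);print(n,q.round(1),((q-o)@ex).round(1),((q-o)@ey).round(1))
s=observe();print(s["position"])
```

```text
[448.3 -14.2  77. ]
[524.5  -4.4  77. ]
[443.1  20.1  77. ]
[518.4  32.2  77. ]
yaw 8.252531070728175 [np.float64(7.35738737041299), np.float64(9.154011793133474)]
origin [483.6   8.4  77. ]
h1 [464.3 -52.6  78. ] -27.8 -57.6
h1b [463.  -44.3  78. ] -28.0 -49.2
h2 [504.5 -46.7  78. ] 12.7 -57.5
h2b [503.  -38.4  78. ] 12.5 -49.1
bl1 [464.7 -33.7  65. ] -24.7 -38.9
bl2 [499.  -31.9  65. ] 9.5 -42.1
br1 [454.7  32.8  65. ] -25.1 28.3
br2 [488.8  36.8  65. ] 9.3 27.4
end1 [458.   37.9  65. ] -21.1 32.9
lugfaceTopR [439.   27.5  60. ] -41.4 25.3
[0.56723193 0.02740293 0.2476912 ]
```

Request:
send_rows --increments '[{"rx": 0,"ry": 0,"rz": 0.04,"tx": -20,"ty": -31,"tz": 0,"gripper": -1},{"rx": 0,"ry": 0,"rz": 0,"tx": -20,"ty": -31,"tz": 0,"gripper": -1},{"rx": 0,"ry": 0,"rz": 0,"tx": -20,"ty": -31,"tz": 0,"gripper": -1},{"rx": 0,"ry": 0,"rz": 0,"tx": -20,"ty": -31,"tz": 0,"gripper": -1},{"rx": 0,"ry": 0,"rz": 0,"tx": 0,"ty": 0,"tz": -35,"gripper": -1},{"rx": 0,"ry": 0,"rz": 0,"tx": 0,"ty": 0,"tz": -35,"gripper": -1},{"rx": 0,"ry": 0,"rz": 0,"tx": 0,"ty": 0,"tz": -30,"gripper": -1},{"rx": 0,"ry": 0,"rz": 0,"tx": 0,"ty": 0,"tz": 0,"gripper": -1}]'

```text
clock: 2.7
position: [0.4852, -0.0915, 0.1445]
tcp_rot: [179.9, -0.4, -171.5]
wrist_force: [0.1, 0.6, -0.2]
grip_width: 0.0008
grip_force: 0.0
```

Run:
```python
from h import *
s=observe();print(s["position"],s["tcp_rot"],s["wrist_force"],s["grip_width"])
th=np.radians(8.1);ex=np.array([np.cos(th),np.sin(th)]);ey=np.array([-ex[1],ex[0]])
d=s["position"][:2]*1000-[483.6,8.4];print(d@ex,d@ey)
```

```text
[ 0.48516836 -0.09148332  0.14448243] [ 179.8914237    -0.36075464 -171.45493469] [ 0.0675484   0.60149464 -0.16579892] 0.0008257491817722796
-12.520969869055325 -99.10783024591447
```

Request:
send_rows --increments '[{"rx": 0,"ry": 0,"rz": 0,"tx": 2,"ty": 0,"tz": -21,"gripper": -1},{"rx": 0,"ry": 0,"rz": 0,"tx": 2,"ty": 0,"tz": -21,"gripper": -1},{"rx": 0,"ry": 0,"rz": 0,"tx": 1,"ty": 0,"tz": -20,"gripper": -1},{"rx": 0,"ry": 0,"rz": 0,"tx": 0,"ty": 0,"tz": 0,"gripper": -1},{"rx": 0,"ry": 0,"rz": 0,"tx": -1.4,"ty": 10,"tz": 0,"gripper": -1},{"rx": 0,"ry": 0,"rz": 0,"tx": -1.3,"ty": 9,"tz": 0,"gripper": -1},{"rx": 0,"ry": 0,"rz": 0,"tx": 0,"ty": 0,"tz": 0,"gripper": -1},{"rx": 0,"ry": 0,"rz": 0,"tx": 0,"ty": 0,"tz": 0,"gripper": -1}]'

```text
clock: 3.5
position: [0.4901, -0.0737, 0.0866]
tcp_rot: [-180.0, 0.1, -171.5]
wrist_force: [-0.1, 0.2, -0.4]
grip_width: 0.0003
grip_force: 0.0
```

Request:
send_rows --increments '[{"rx": 0,"ry": 0,"rz": 0,"tx": -0.7,"ty": 5,"tz": 0,"gripper": -1},{"rx": 0,"ry": 0,"rz": 0,"tx": -0.4,"ty": 3,"tz": 0,"gripper": -1},{"rx": 0,"ry": 0,"rz": 0,"tx": -0.4,"ty": 3,"tz": 0,"gripper": -1},{"rx": 0,"ry": 0,"rz": 0,"tx": -0.4,"ty": 3,"tz": 0,"gripper": -1},{"rx": 0,"ry": 0,"rz": 0,"tx": -0.4,"ty": 3,"tz": 0,"gripper": -1},{"rx": 0,"ry": 0,"rz": 0,"tx": -0.3,"ty": 2,"tz": 0,"gripper": -1},{"rx": 0,"ry": 0,"rz": 0,"tx": 0,"ty": 0,"tz": 0,"gripper": -1},{"rx": 0,"ry": 0,"rz": 0,"tx": 0,"ty": 0,"tz": 0,"gripper": -1}]'

```text
clock: 4.3
position: [0.487, -0.0553, 0.0857]
tcp_rot: [180.0, -0.0, -171.6]
wrist_force: [-1.5, -3.9, 1.3]
grip_width: 0.0003
grip_force: 1.6
```

Request:
send_rows --increments '[{"rx": 0,"ry": 0,"rz": 0,"tx": -0.4,"ty": 3,"tz": 0,"gripper": -1},{"rx": 0,"ry": 0,"rz": 0,"tx": -0.4,"ty": 3,"tz": 0,"gripper": -1},{"rx": 0,"ry": 0,"rz": 0,"tx": -0.4,"ty": 3,"tz": 0,"gripper": -1},{"rx": 0,"ry": 0,"rz": 0,"tx": -0.4,"ty": 3,"tz": 0,"gripper": -1},{"rx": 0,"ry": 0,"rz": 0,"tx": -0.3,"ty": 2,"tz": 0,"gripper": -1},{"rx": 0,"ry": 0,"rz": 0,"tx": -0.1,"ty": 1,"tz": 0,"gripper": -1},{"rx": 0,"ry": 0,"rz": 0,"tx": -0.1,"ty": 1,"tz": 0,"gripper": -1},{"rx": 0,"ry": 0,"rz": 0,"tx": 0,"ty": 0,"tz": 0,"gripper": -1}]'

```text
clock: 5.1
position: [0.4848, -0.039, 0.0856]
tcp_rot: [180.0, -0.0, -171.5]
wrist_force: [-1.2, -3.8, 1.7]
grip_width: -0.0
grip_force: 1.5
```

Request:
send_rows --increments '[{"rx": 0,"ry": 0,"rz": 0,"tx": -0.1,"ty": 0.5,"tz": 0,"gripper": -1},{"rx": 0,"ry": 0,"rz": 0,"tx": -0.1,"ty": 0.5,"tz": 0,"gripper": -1},{"rx": 0,"ry": 0,"rz": 0,"tx": -0.1,"ty": 0.5,"tz": 0,"gripper": -1},{"rx": 0,"ry": 0,"rz": 0,"tx": -0.1,"ty": 0.5,"tz": 0,"gripper": -1},{"rx": 0,"ry": 0,"rz": 0,"tx": 0,"ty": 0,"tz": 0,"gripper": -1},{"rx": 0,"ry": 0,"rz": 0,"tx": 0,"ty": 0,"tz": 0,"gripper": -1},{"rx": 0,"ry": 0,"rz": 0,"tx": 0,"ty": 0,"tz": 0,"gripper": -1},{"rx": 0,"ry": 0,"rz": 0,"tx": 0,"ty": 0,"tz": 0,"gripper": -1}]'

```text
clock: 5.9
position: [0.4845, -0.0372, 0.0856]
tcp_rot: [180.0, -0.0, -171.6]
wrist_force: [-0.4, -3.6, -0.1]
grip_width: 0.0005
grip_force: 1.7
```

Request:
send_rows --increments '[{"rx": 0,"ry": 0,"rz": 0,"tx": -0.1,"ty": 0.5,"tz": 0,"gripper": -1},{"rx": 0,"ry": 0,"rz": 0,"tx": -0.1,"ty": 0.5,"tz": 0,"gripper": -1},{"rx": 0,"ry": 0,"rz": 0,"tx": -0.1,"ty": 0.5,"tz": 0,"gripper": -1},{"rx": 0,"ry": 0,"rz": 0,"tx": 0,"ty": 0,"tz": 0,"gripper": -1},{"rx": 0,"ry": 0,"rz": 0,"tx": 0,"ty": 0,"tz": 0,"gripper": -1},{"rx": 0,"ry": 0,"rz": 0,"tx": 0,"ty": 0,"tz": 0,"gripper": -1},{"rx": 0,"ry": 0,"rz": 0,"tx": 0,"ty": 0,"tz": 0,"gripper": -1},{"rx": 0,"ry": 0,"rz": 0,"tx": 0,"ty": 0,"tz": 0,"gripper": -1}]'

```text
clock: 6.7
position: [0.4843, -0.0357, 0.0856]
tcp_rot: [180.0, 0.0, -171.6]
wrist_force: [0.4, -2.8, -2.1]
grip_width: 0.0004
grip_force: 1.6
```

Request:
send_rows --increments '[{"rx": 0,"ry": 0,"rz": 0,"tx": -0.1,"ty": 0.5,"tz": 0,"gripper": -1},{"rx": 0,"ry": 0,"rz": 0,"tx": -0.1,"ty": 0.5,"tz": 0,"gripper": -1},{"rx": 0,"ry": 0,"rz": 0,"tx": 0,"ty": 0.5,"tz": 0,"gripper": -1},{"rx": 0,"ry": 0,"rz": 0,"tx": 0,"ty": 0,"tz": 0,"gripper": -1},{"rx": 0,"ry": 0,"rz": 0,"tx": 0,"ty": 0,"tz": 0,"gripper": -1},{"rx": 0,"ry": 0,"rz": 0,"tx": 0,"ty": 0,"tz": 0,"gripper": -1},{"rx": 0,"ry": 0,"rz": 0,"tx": 0,"ty": 0,"tz": 0,"gripper": -1},{"rx": 0,"ry": 0,"rz": 0,"tx": 0,"ty": 0,"tz": 0,"gripper": -1}]'

```text
clock: 7.5
position: [0.4841, -0.0342, 0.0857]
tcp_rot: [180.0, 0.0, -171.6]
wrist_force: [-0.1, -3.7, -2.9]
grip_width: 0.0004
grip_force: 1.7
```

Request:
send_rows --increments '[{"rx": 0,"ry": 0,"rz": 0,"tx": -0.1,"ty": 0.5,"tz": 0,"gripper": -1},{"rx": 0,"ry": 0,"rz": 0,"tx": -0.1,"ty": 0.5,"tz": 0,"gripper": -1},{"rx": 0,"ry": 0,"rz": 0,"tx": 0,"ty": 0.5,"tz": 0,"gripper": -1},{"rx": 0,"ry": 0,"rz": 0,"tx": 0,"ty": 0,"tz": 0,"gripper": -1},{"rx": 0,"ry": 0,"rz": 0,"tx": 0,"ty": 0,"tz": 0,"gripper": -1},{"rx": 0,"ry": 0,"rz": 0,"tx": 0,"ty": 0,"tz": 0,"gripper": -1},{"rx": 0,"ry": 0,"rz": 0,"tx": 0,"ty": 0,"tz": 0,"gripper": -1},{"rx": 0,"ry": 0,"rz": 0,"tx": 0,"ty": 0,"tz": 0,"gripper": -1}]'

```text
clock: 8.3
position: [0.484, -0.0337, 0.0857]
tcp_rot: [-179.9, 0.0, -171.6]
wrist_force: [1.2, -6.7, -3.7]
grip_width: 0.0004
grip_force: 3.4
```

Request:
send_rows --increments '[{"rx": 0,"ry": 0,"rz": 0,"tx": -0.1,"ty": 0.4,"tz": 0,"gripper": -1},{"rx": 0,"ry": 0,"rz": 0,"tx": -0.1,"ty": 0.4,"tz": 0,"gripper": -1},{"rx": 0,"ry": 0,"rz": 0,"tx": 0,"ty": 0.2,"tz": 0,"gripper": -1},{"rx": 0,"ry": 0,"rz": 0,"tx": 0,"ty": 0,"tz": 0,"gripper": -1},{"rx": 0,"ry": 0,"rz": 0,"tx": 0,"ty": 0,"tz": 0,"gripper": -1},{"rx": 0,"ry": 0,"rz": 0,"tx": 0,"ty": 0,"tz": 0,"gripper": -1},{"rx": 0,"ry": 0,"rz": 0,"tx": 0,"ty": 0,"tz": 0,"gripper": -1},{"rx": 0,"ry": 0,"rz": 0,"tx": 0,"ty": 0,"tz": 0,"gripper": -1}]'

```text
clock: 9.1
position: [0.484, -0.0337, 0.0857]
tcp_rot: [-179.9, 0.0, -171.6]
wrist_force: [0.9, -9.2, -4.7]
grip_width: 0.0003
grip_force: 5.0
```

Request:
send_rows --increments '[{"rx": 0,"ry": 0,"rz": 0,"tx": 1,"ty": -10,"tz": 0,"gripper": -1},{"rx": 0,"ry": 0,"rz": 0,"tx": 0,"ty": 0,"tz": 35,"gripper": -1},{"rx": 0,"ry": 0,"rz": 0,"tx": 0,"ty": 0,"tz": 35,"gripper": -1},{"rx": 0,"ry": 0,"rz": 0,"tx": 16,"ty": 23,"tz": 0,"gripper": -1},{"rx": 0,"ry": 0,"rz": 0,"tx": 16,"ty": 23,"tz": 0,"gripper": -1},{"rx": 0,"ry": 0,"rz": 0,"tx": 16,"ty": 23,"tz": 0,"gripper": -1},{"rx": 0,"ry": 0,"rz": 0,"tx": 17,"ty": 23,"tz": -8,"gripper": -1},{"rx": 0,"ry": 0,"rz": 0,"tx": 0,"ty": 0,"tz": -8,"gripper": -1}]'

```text
clock: 9.9
position: [0.5516, 0.055, 0.1398]
tcp_rot: [179.8, 0.2, -171.3]
wrist_force: [-0.6, -0.2, -1.0]
grip_width: 0.0005
grip_force: 0.0
```

Run:
```python
from h import *
w=capture("wrist");w=capture("wrist");np.savez("w4.npz",**w)
s=observe();print(s["clock"],s["position"],s["tcp_rot"],s["joint_vel"].round(1))
u,v=proj(w,[.47,.045,.071]);print(u,v)
u0=int(max(0,min(440,u-100)));v0=int(max(0,min(330,v-75)));print(u0,v0)
cv2.imwrite("pics/w4.png",cv2.resize(w["img"][v0:v0+150,u0:u0+200,::-1],(800,600),interpolation=cv2.INTER_CUBIC))
```

```text
10.0 [0.54885354 0.0509167  0.13856765] [ 1.79965553e+02 -1.25070925e-01 -1.71459074e+02] [ 1.  -1.4  1.3  0.5  0.5  1.   0.1]
329.57223988285864 137.36147939814282
229 62
```

View pics/w4.png

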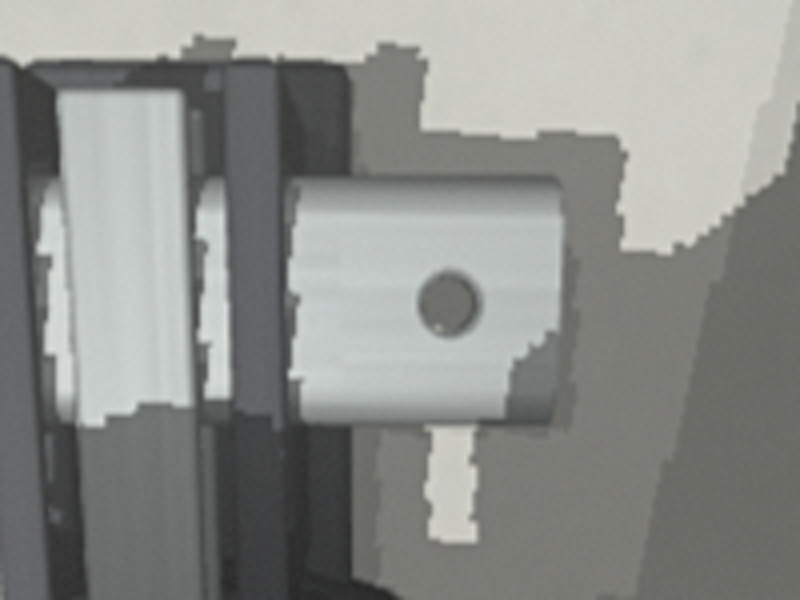

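The pin is home. The bar end is in view and the hole is clearly visible at crop (450,303), full image (341.6,137.9).

Run:
```python
from h import *
w=dict(np.load("w4.npz"));P=lambda x,y,z:ray(w,229+x/4,62+y/4,z)*1000
h=P(450.5,303.5,.071);print("hole",h)
for p in ((450,178,.065),(450,424,.065),(562,303,.065),(300,178,.065),(300,424,.065),(555,424,.065),(228,62,.077),(278,62,.077),(282,410,.077)): print(P(*p).round(1))
a,b=P(300,178,.065),P(550,178,.065);print("yaw top edge",np.degrees(np.arctan2(*(b-a)[1::-1]))-90)
a,b=P(300,424,.065),P(550,424,.065);print("yaw bot edge",np.degrees(np.arctan2(*(b-a)[1::-1]))-90)
th=np.radians(8.1);ex=np.array([np.cos(th),np.sin(th)]);ey=np.array([-ex[1],ex[0]])
d=h[:2]-[483.6,8.4];print(d@ex,d@ey)
s=observe();print(s["position"])
```

```text
hole [469.22708835  52.02745125  71.        ]
[451.8  49.4  65. ]
[486.8  55.2  65. ]
[466.6  68.9  65. ]
[455.1  27.6  65. ]
[490.2  32.2  65. ]
[484.3  71.2  65. ]
[442.9  16.8  77. ]
[441.9  23.5  77. ]
[487.6  29.9  77. ]
yaw top edge 8.616311145517486
yaw bot edge 8.60356848366851
-8.082360938353649 45.21736982603094
[0.54885354 0.0509167  0.13856765]
```

Request:
send_rows --increments '[{"rx": 0,"ry": 0,"rz": 0,"tx": 0,"ty": 0,"tz": 35,"gripper": -1},{"rx": 0,"ry": 0,"rz": -0.1,"tx": -6,"ty": 35,"tz": 20,"gripper": 0.3},{"rx": 0,"ry": 0,"rz": -0.1,"tx": -6,"ty": 40,"tz": 0,"gripper": 0.3},{"rx": 0,"ry": 0,"rz": -0.1,"tx": -6,"ty": 40,"tz": 0,"gripper": 0.3},{"rx": 0,"ry": 0,"rz": -0.1,"tx": -6,"ty": 40,"tz": 0,"gripper": 0.3},{"rx": 0,"ry": 0,"rz": -0.1,"tx": -6,"ty": 40,"tz": 0,"gripper": 0.3},{"rx": 0,"ry": 0,"rz": 0,"tx": -6,"ty": 40,"tz": 0,"gripper": 0.3},{"rx": 0,"ry": 0,"rz": 0,"tx": 0,"ty": 25,"tz": 0,"gripper": 0.3}]'

```text
clock: 10.8
position: [0.512, 0.3127, 0.1951]
tcp_rot: [180.0, -0.1, 159.9]
wrist_force: [-0.1, -0.4, -1.3]
grip_width: 0.053
grip_force: 0.0
```

Request:
send_rows --increments '[{"rx": 0,"ry": 0,"rz": 0,"tx": 0,"ty": 10,"tz": 0,"gripper": 0.3},{"rx": 0,"ry": 0,"rz": 0,"tx": 0,"ty": 0,"tz": 0,"gripper": 0.3},{"rx": 0,"ry": 0,"rz": 0,"tx": 0,"ty": 0,"tz": 0,"gripper": 0.3},{"rx": 0,"ry": 0,"rz": 0,"tx": 0,"ty": 0,"tz": 0,"gripper": 0.3},{"rx": 0,"ry": 0,"rz": 0,"tx": 0,"ty": 0,"tz": 0,"gripper": 0.3},{"rx": 0,"ry": 0,"rz": 0,"tx": 0,"ty": 0,"tz": 0,"gripper": 0.3},{"rx": 0,"ry": 0,"rz": 0,"tx": 0,"ty": 0,"tz": 0,"gripper": 0.3},{"rx": 0,"ry": 0,"rz": 0,"tx": 0,"ty": 0,"tz": 0,"gripper": 0.3}]'

```text
clock: 11.6
position: [0.5137, 0.32, 0.1947]
tcp_rot: [-180.0, -0.0, 159.8]
wrist_force: [0.5, -0.1, -0.1]
grip_width: 0.0572
grip_force: 0.0
```

Request:
send_rows --increments '[{"rx": 0,"ry": 0,"rz": -0.014,"tx": -2.6,"ty": 11.5,"tz": 0,"gripper": 0.3},{"rx": 0,"ry": 0,"rz": 0,"tx": 0,"ty": 0,"tz": -20,"gripper": 0.3},{"rx": 0,"ry": 0,"rz": 0,"tx": 0,"ty": 0,"tz": -20,"gripper": 0.3},{"rx": 0,"ry": 0,"rz": 0,"tx": 0,"ty": 0,"tz": -20,"gripper": 0.3},{"rx": 0,"ry": 0,"rz": 0,"tx": 0,"ty": 0,"tz": -20,"gripper": 0.3},{"rx": 0,"ry": 0,"rz": 0,"tx": 0,"ty": 0,"tz": -15,"gripper": 0.3},{"rx": 0,"ry": 0,"rz": 0,"tx": 0,"ty": 0,"tz": -9,"gripper": 0.3},{"rx": 0,"ry": 0,"rz": 0,"tx": 0,"ty": 0,"tz": 0,"gripper": 0.3}]'

```text
clock: 12.4
position: [0.5105, 0.3313, 0.0895]
tcp_rot: [-179.9, -0.1, 159.0]
wrist_force: [0.0, 0.6, -0.1]
grip_width: 0.057
grip_force: 0.0
```

Run:
```python
from h import *
w=capture("wrist");np.savez("w5.npz",**w)
s=observe();print(s["clock"],s["position"],s["tcp_rot"],s["wrist_force"])
cv2.imwrite("pics/w5.png",w["img"][:,:,::-1])
```

```text
12.45 [0.51100627 0.33161295 0.09048291] [-1.79969900e+02 -1.63330952e-02  1.58983540e+02] [-0.07574737 -0.3567969   0.41920096]
```

View pics/w5.png

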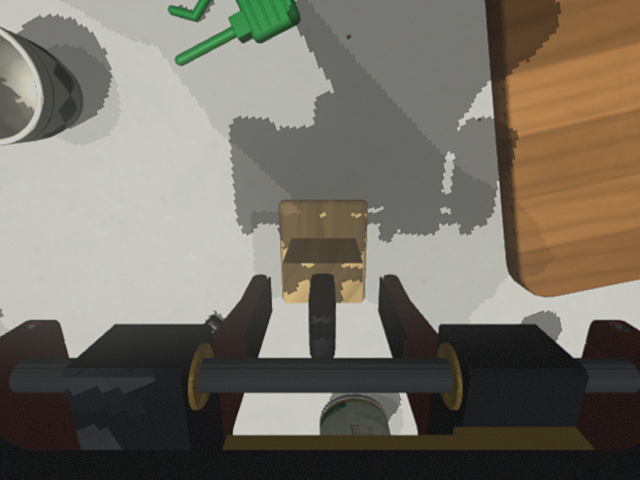

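The head at (322,275–360) sits centred between the fingers (270/380) and is aligned. I'll grip it and lift.

Request:
send_rows --increments '[{"rx": 0,"ry": 0,"rz": 0,"tx": 0,"ty": 0,"tz": 0,"gripper": -1},{"rx": 0,"ry": 0,"rz": 0,"tx": 0,"ty": 0,"tz": 0,"gripper": -1},{"rx": 0,"ry": 0,"rz": 0,"tx": 0,"ty": 0,"tz": 0,"gripper": -1},{"rx": 0,"ry": 0,"rz": 0,"tx": 0,"ty": 0,"tz": 0,"gripper": -1},{"rx": 0,"ry": 0,"rz": 0,"tx": 0,"ty": 0,"tz": 0,"gripper": -1},{"rx": 0,"ry": 0,"rz": 0,"tx": 0,"ty": 0,"tz": 0,"gripper": -1},{"rx": 0,"ry": 0,"rz": 0,"tx": 0,"ty": 0,"tz": 0,"gripper": -1},{"rx": 0,"ry": 0,"rz": 0,"tx": 0,"ty": 0,"tz": 0,"gripper": -1}]' --newtons 45

```text
clock: 13.25
position: [0.511, 0.3311, 0.0907]
tcp_rot: [-180.0, -0.0, 159.0]
wrist_force: [-1.0, -2.7, 1.4]
grip_width: 0.012
grip_force: 44.9
```

Request:
send_rows --increments '[{"rx": 0,"ry": 0,"rz": 0,"tx": 0,"ty": 0,"tz": 5,"gripper": -1},{"rx": 0,"ry": 0,"rz": 0,"tx": 0,"ty": 0,"tz": 10,"gripper": -1},{"rx": 0,"ry": 0,"rz": 0,"tx": 0,"ty": 0,"tz": 10,"gripper": -1},{"rx": 0,"ry": 0,"rz": 0,"tx": 0,"ty": 0,"tz": 10,"gripper": -1},{"rx": 0,"ry": 0,"rz": 0,"tx": 0,"ty": 0,"tz": 15,"gripper": -1},{"rx": 0,"ry": 0,"rz": 0,"tx": 0,"ty": 0,"tz": 20,"gripper": -1},{"rx": 0,"ry": 0,"rz": 0,"tx": 0,"ty": 0,"tz": 20,"gripper": -1},{"rx": 0,"ry": 0,"rz": 0,"tx": 0,"ty": 0,"tz": 0,"gripper": -1}]'

```text
clock: 14.05
position: [0.5124, 0.3336, 0.1848]
tcp_rot: [179.6, 0.2, 159.0]
wrist_force: [0.4, 0.4, 0.1]
grip_width: 0.0116
grip_force: 44.9
```

Run:
```python
from h import *
for n in ("scene","wrist","top"):
    c=capture(n);np.savez(f"{n}6.npz",**c)
s=observe();print(s["position"],s["tcp_rot"],s["wrist_force"],s["grip_width"])
T=s["position"]; c=dict(np.load("wrist6.npz"))
for z in (-.02,-.035,-.075): print(proj(c,T+[0,0,z]))
c=dict(np.load("scene6.npz"));u,v=proj(c,T-[0,0,.05]);print(u,v)
u0=int(u-70);v0=int(v-52);a=cv2.resize(c["img"][v0:v0+105,u0:u0+140],(400,300),interpolation=cv2.INTER_CUBIC)
w=dict(np.load("wrist6.npz"))["img"][180:400,180:473];a2=cv2.resize(w,(400,300))
print(u0,v0);cv2.imwrite("pics/g6.png",np.hstack([a,a2])[:,:,::-1])
```

```text
[0.51068396 0.33206264 0.18063657] [ 1.79966601e+02 -1.38258558e-02  1.59014790e+02] [-0.06923675 -0.45374    -1.36114671] 0.011680089024267
[319.54026826 296.01240506]
[319.8292885  284.06609508]
[320.42226895 259.55594881]
291.9360667063942 239.1610587936868
221 187
```

View pics/g6.png

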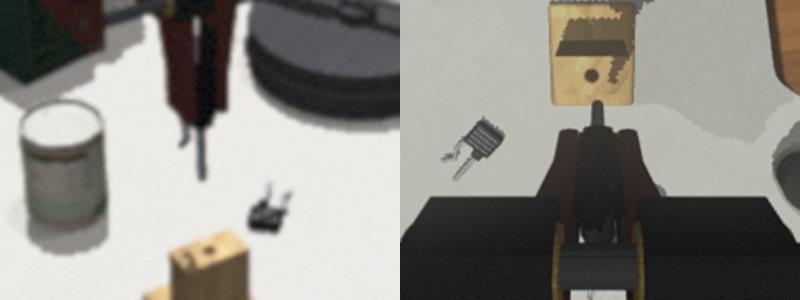

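The clip is held. The leg tip shows in the scene crop at (202,178), full (291.7,249.3), and in the wrist crop at (597,100), full (324.3,253). The stand, tin and small clip are undisturbed. I'll triangulate the tip.

Run:
```python
from h import *
s=observe();T=s["position"];R=rpy(s)
a=dict(np.load("scene6.npz"));b=dict(np.load("wrist6.npz"))
Pm=lambda c:c["K"]@np.c_[c["R"],c["t"]]
X=cv2.triangulatePoints(Pm(a),Pm(b),np.array([[291.7],[249.3]]),np.array([[324.3],[253.5]]))[:,0];X=X[:3]/X[3]
print("tip",X*1000,proj(a,X),proj(b,X),"tool",R.T@(X-T)*1000)
Y=ray(b,324.3,254.5,T[2]-.072);print("ray tool",R.T@(Y-T)*1000)
# leg centre line in wrist image: dark/grey columns
g=cv2.cvtColor(b["img"],cv2.COLOR_RGB2GRAY)
for v in range(248,276,3): print(v,g[v,312:338].tolist())
```

```text
tip [506.06457027 337.97713564 114.70366591] [292.00947157 249.38118917] [326.19478538 255.12579981] tool [ 6.41522936  3.82943862 65.93670024]
ray tool [ 4.70087911  2.60511568 72.00266727]
248 [177, 177, 176, 175, 176, 175, 178, 176, 177, 167, 160, 159, 156, 158, 158, 157, 156, 155, 152, 148, 147, 144, 139, 138, 139, 144]
251 [171, 171, 172, 169, 163, 161, 160, 158, 160, 163, 159, 164, 169, 173, 169, 166, 163, 160, 160, 160, 163, 164, 165, 166, 166, 165]
254 [171, 173, 172, 169, 163, 161, 160, 160, 152, 123, 82, 69, 66, 65, 78, 104, 156, 169, 172, 166, 167, 168, 169, 170, 166, 164]
257 [173, 172, 172, 172, 172, 173, 175, 179, 114, 65, 68, 66, 71, 69, 67, 65, 75, 155, 175, 173, 173, 172, 173, 173, 173, 174]
260 [185, 186, 186, 185, 185, 187, 191, 184, 116, 64, 64, 67, 68, 69, 68, 65, 73, 156, 188, 188, 186, 187, 186, 187, 185, 185]
263 [186, 186, 186, 187, 186, 186, 189, 168, 104, 62, 63, 66, 69, 70, 68, 63, 71, 143, 182, 188, 187, 188, 185, 186, 187, 187]
266 [187, 187, 185, 186, 187, 187, 192, 166, 104, 62, 65, 66, 70, 68, 69, 62, 69, 128, 179, 188, 186, 187, 186, 184, 184, 186]
269 [187, 184, 184, 185, 185, 188, 191, 158, 96, 61, 64, 66, 69, 69, 70, 66, 69, 115, 176, 188, 186, 185, 185, 184, 186, 185]
272 [188, 189, 187, 167, 159, 153, 129, 88, 56, 52, 52, 52, 54, 53, 52, 52, 52, 66, 110, 140, 150, 158, 166, 183, 188, 188]
275 [191, 164, 97, 47, 45, 51, 47, 50, 52, 49, 50, 51, 51, 48, 52, 51, 50, 50, 47, 50, 46, 45, 44, 89, 174, 192]
```

Request:
send_rows --increments '[{"rx": 0,"ry": 0,"rz": 0.075,"tx": -4,"ty": -25,"tz": 0,"gripper": -1},{"rx": 0,"ry": 0,"rz": 0.075,"tx": -6,"ty": -38,"tz": 0,"gripper": -1},{"rx": 0,"ry": 0,"rz": 0.075,"tx": -6,"ty": -38,"tz": 0,"gripper": -1},{"rx": 0,"ry": 0,"rz": 0.075,"tx": -5,"ty": -38,"tz": 0,"gripper": -1},{"rx": 0,"ry": 0,"rz": 0.075,"tx": -5,"ty": -38,"tz": 0,"gripper": -1},{"rx": 0,"ry": 0,"rz": 0.075,"tx": -5,"ty": -38,"tz": 0,"gripper": -1},{"rx": 0,"ry": 0,"rz": 0.065,"tx": -4,"ty": -38,"tz": 0,"gripper": -1},{"rx": 0,"ry": 0,"rz": 0,"tx": -2,"ty": -25,"tz": 0,"gripper": -1}]'

```text
clock: 15.0
position: [0.4728, 0.0509, 0.1799]
tcp_rot: [-180.0, -0.1, -171.5]
wrist_force: [0.2, -0.3, -0.9]
grip_width: 0.0117
grip_force: 45.0
```

Request:
send_rows --increments '[{"rx": 0,"ry": 0,"rz": 0,"tx": 0,"ty": 0,"tz": -7,"gripper": -1},{"rx": 0,"ry": 0,"rz": 0,"tx": 0,"ty": 0,"tz": -8,"gripper": -1},{"rx": 0,"ry": 0,"rz": 0,"tx": 0,"ty": 0,"tz": 0,"gripper": -1},{"rx": 0,"ry": 0,"rz": 0,"tx": 0,"ty": 0,"tz": 0,"gripper": -1},{"rx": 0,"ry": 0,"rz": 0,"tx": 0,"ty": 0,"tz": 0,"gripper": -1},{"rx": 0,"ry": 0,"rz": 0,"tx": 0,"ty": 0,"tz": 0,"gripper": -1},{"rx": 0,"ry": 0,"rz": 0,"tx": 0,"ty": 0,"tz": 0,"gripper": -1},{"rx": 0,"ry": 0,"rz": 0,"tx": 0,"ty": 0,"tz": 0,"gripper": -1}]'

```text
clock: 15.8
position: [0.4741, 0.0538, 0.1658]
tcp_rot: [180.0, 0.0, -171.5]
wrist_force: [0.1, -0.6, -1.3]
grip_width: 0.0117
grip_force: 45.0
```

Run:
```python
from h import *
w=capture("wrist");np.savez("w7.npz",**w)
s=observe();T=s["position"];R=rpy(s);print(s["clock"],T,s["tcp_rot"],s["wrist_force"])
print(proj(w,T+R@[.004,0,.075]),proj(w,[.4692,.052,.071]))
cv2.imwrite("pics/w7.png",cv2.resize(w["img"][205:280,270:370,::-1],(800,600),interpolation=cv2.INTER_CUBIC))
```

```text
15.85 [0.47410535 0.05377364 0.16577799] [ 1.79996044e+02  1.55317888e-02 -1.71505520e+02] [-0.0874079  -0.40249276 -0.72873005]
[322.48218194 255.03826577] [321.23910245 244.50347012]
```

View pics/w7.png

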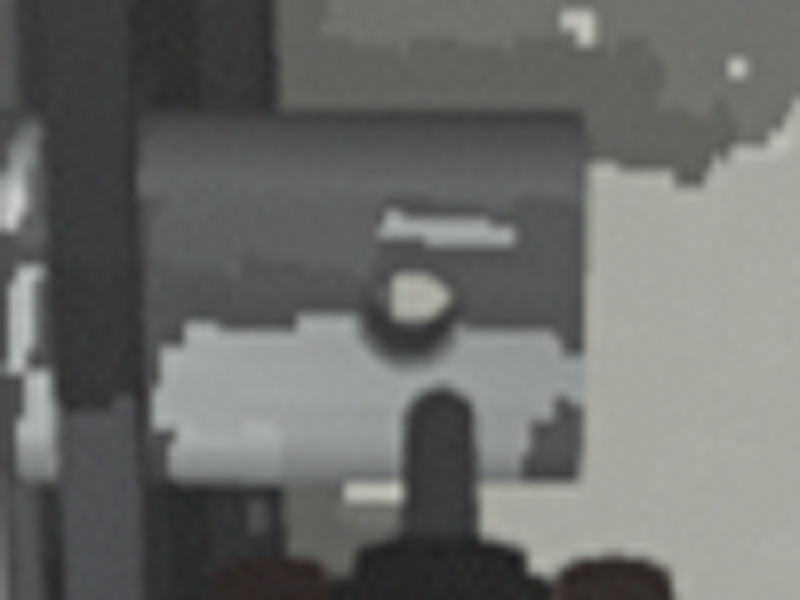

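The hole is at crop (410,310), full (321.2,243.9). The leg tip is at crop (440,390), full (325,253.8), so the leg stands a little to the right of the hole.

Run:
```python
from h import *
w=dict(np.load("w7.npz"));s=observe();T=s["position"];R=rpy(s)
h=ray(w,321.2,244.0,.071);l=ray(w,325,254.5,T[2]-.073);
print("hole",h*1000,"tool",R.T@(h-T)*1000);print("leg tool",R.T@(l-T)*1000)
d=R.T@(h-l);d[2]=0;print("shift world",R@d*1000, "tool",d*1000)
```

```text
hole [468.8231774   51.91631054  71.        ] tool [ 5.52427554 -1.06324714 94.77642279]
leg tool [ 5.08755019  1.69456205 72.99874072]
shift world [-2.45670841e-02 -2.79206678e+00 -3.08804364e-04] tool [ 0.43672535 -2.75780919  0.        ]
```

Request:
send_rows --increments '[{"rx": 0,"ry": 0,"rz": 0,"tx": -1.9,"ty": -3.1,"tz": 0,"gripper": -1},{"rx": 0,"ry": 0,"rz": 0,"tx": 0,"ty": 0,"tz": -5,"gripper": -1},{"rx": 0,"ry": 0,"rz": 0,"tx": 0,"ty": 0,"tz": -5,"gripper": -1},{"rx": 0,"ry": 0,"rz": 0,"tx": 0,"ty": 0,"tz": -5,"gripper": -1},{"rx": 0,"ry": 0,"rz": 0,"tx": 0,"ty": 0,"tz": 0,"gripper": -1},{"rx": 0,"ry": 0,"rz": 0,"tx": 0,"ty": 0,"tz": 0,"gripper": -1},{"rx": 0,"ry": 0,"rz": 0,"tx": 0,"ty": 0,"tz": 0,"gripper": -1},{"rx": 0,"ry": 0,"rz": 0,"tx": 0,"ty": 0,"tz": 0,"gripper": -1}]'

```text
clock: 16.65
position: [0.4723, 0.0506, 0.1508]
tcp_rot: [180.0, 0.0, -171.5]
wrist_force: [0.4, -0.0, -1.1]
grip_width: 0.0116
grip_force: 45.0
```

Run:
```python
from h import *
w=capture("wrist");np.savez("w8.npz",**w)
s=observe();T=s["position"];print(T,s["wrist_force"])
u,v=proj(w,[.4692,.052,.071]);print(u,v)
g=cv2.cvtColor(w["img"],cv2.COLOR_RGB2GRAY)
for r in range(int(v)-8,int(v)+16,2): print(r,g[r,306:342].tolist())
```

```text
[0.47227033 0.05062105 0.15081426] [-0.2691754  -0.92101011 -0.17329518]
325.2638815387759 254.3070767988044
246 [81, 83, 82, 83, 81, 81, 82, 89, 121, 132, 132, 134, 100, 83, 83, 83, 81, 83, 82, 83, 81, 83, 84, 83, 84, 84, 85, 82, 85, 85, 82, 84, 83, 85, 83, 87]
248 [84, 83, 84, 84, 83, 83, 83, 84, 83, 82, 83, 82, 83, 81, 82, 79, 97, 101, 111, 115, 115, 98, 80, 80, 82, 83, 85, 85, 86, 85, 85, 85, 85, 85, 85, 85]
250 [83, 83, 84, 82, 83, 83, 84, 85, 85, 83, 84, 87, 84, 81, 76, 91, 157, 173, 172, 172, 171, 171, 162, 130, 86, 80, 84, 86, 84, 87, 86, 86, 85, 85, 85, 85]
252 [82, 80, 82, 82, 83, 82, 83, 79, 82, 83, 81, 80, 75, 63, 67, 98, 161, 171, 163, 158, 169, 173, 155, 115, 73, 69, 80, 81, 82, 84, 84, 82, 83, 81, 84, 83]
254 [79, 78, 79, 78, 79, 80, 76, 80, 78, 80, 85, 117, 103, 70, 52, 55, 65, 66, 57, 57, 62, 71, 61, 55, 57, 64, 77, 83, 83, 82, 85, 83, 82, 82, 83, 82]
256 [127, 129, 126, 127, 127, 128, 128, 96, 79, 85, 140, 160, 132, 92, 63, 52, 52, 56, 56, 59, 57, 60, 56, 58, 62, 65, 78, 81, 81, 82, 83, 83, 82, 82, 82, 84]
258 [155, 156, 156, 156, 155, 157, 155, 154, 154, 154, 154, 
[... 258 characters left out ...]
11, 82, 81, 83, 81, 83]
262 [159, 158, 158, 157, 159, 156, 158, 157, 157, 155, 155, 155, 158, 161, 102, 54, 55, 57, 56, 58, 56, 56, 55, 96, 142, 153, 153, 151, 152, 153, 108, 83, 81, 84, 84, 84]
264 [162, 160, 160, 159, 158, 157, 159, 160, 155, 158, 157, 155, 158, 161, 102, 54, 55, 54, 54, 58, 59, 55, 59, 96, 146, 153, 154, 154, 154, 155, 113, 85, 85, 85, 85, 84]
266 [155, 154, 153, 154, 154, 151, 153, 152, 152, 150, 153, 152, 156, 155, 101, 54, 53, 57, 56, 54, 58, 55, 56, 97, 142, 150, 132, 125, 123, 98, 80, 80, 79, 82, 82, 81]
268 [153, 155, 153, 153, 154, 154, 152, 153, 152, 151, 150, 152, 154, 146, 92, 51, 55, 57, 55, 59, 56, 55, 54, 77, 139, 152, 106, 76, 79, 81, 80, 78, 81, 82, 83, 83]
```

The leg and the hole now line up laterally (columns 324.7 and 324.8). I'll lower gently.

Request:
send_rows --increments '[{"rx": 0,"ry": 0,"rz": 0,"tx": 0,"ty": 0,"tz": -2,"gripper": -1},{"rx": 0,"ry": 0,"rz": 0,"tx": 0,"ty": 0,"tz": -2,"gripper": -1},{"rx": 0,"ry": 0,"rz": 0,"tx": 0,"ty": 0,"tz": -1,"gripper": -1},{"rx": 0,"ry": 0,"rz": 0,"tx": 0,"ty": 0,"tz": -1,"gripper": -1},{"rx": 0,"ry": 0,"rz": 0,"tx": 0,"ty": 0,"tz": 0,"gripper": -1},{"rx": 0,"ry": 0,"rz": 0,"tx": 0,"ty": 0,"tz": 0,"gripper": -1},{"rx": 0,"ry": 0,"rz": 0,"tx": 0,"ty": 0,"tz": 0,"gripper": -1},{"rx": 0,"ry": 0,"rz": 0,"tx": 0,"ty": 0,"tz": 0,"gripper": -1}]'

```text
clock: 17.5
position: [0.4722, 0.0506, 0.1447]
tcp_rot: [180.0, 0.0, -171.5]
wrist_force: [0.4, -1.2, -0.3]
grip_width: 0.012
grip_force: 45.0
```

Request:
send_rows --increments '[{"rx": 0,"ry": 0,"rz": 0,"tx": 0,"ty": 0,"tz": -1,"gripper": -1},{"rx": 0,"ry": 0,"rz": 0,"tx": 0,"ty": 0,"tz": -1,"gripper": -1},{"rx": 0,"ry": 0,"rz": 0,"tx": 0,"ty": 0,"tz": 0,"gripper": -1},{"rx": 0,"ry": 0,"rz": 0,"tx": 0,"ty": 0,"tz": 0,"gripper": -1},{"rx": 0,"ry": 0,"rz": 0,"tx": 0,"ty": 0,"tz": 0,"gripper": -1},{"rx": 0,"ry": 0,"rz": 0,"tx": 0,"ty": 0,"tz": 0,"gripper": -1},{"rx": 0,"ry": 0,"rz": 0,"tx": 0,"ty": 0,"tz": 0,"gripper": -1},{"rx": 0,"ry": 0,"rz": 0,"tx": 0,"ty": 0,"tz": 0,"gripper": -1}]'

```text
clock: 18.3
position: [0.4721, 0.0506, 0.1427]
tcp_rot: [180.0, -0.0, -171.5]
wrist_force: [-0.3, 0.6, -0.7]
grip_width: 0.0117
grip_force: 45.0
```

Request:
send_rows --increments '[{"rx": 0,"ry": 0,"rz": 0,"tx": 0,"ty": 0,"tz": -2,"gripper": -1},{"rx": 0,"ry": 0,"rz": 0,"tx": 0,"ty": 0,"tz": -2,"gripper": -1},{"rx": 0,"ry": 0,"rz": 0,"tx": 0,"ty": 0,"tz": -2,"gripper": -1},{"rx": 0,"ry": 0,"rz": 0,"tx": 0,"ty": 0,"tz": -2,"gripper": -1},{"rx": 0,"ry": 0,"rz": 0,"tx": 0,"ty": 0,"tz": 0,"gripper": -1},{"rx": 0,"ry": 0,"rz": 0,"tx": 0,"ty": 0,"tz": 0,"gripper": -1},{"rx": 0,"ry": 0,"rz": 0,"tx": 0,"ty": 0,"tz": 0,"gripper": -1},{"rx": 0,"ry": 0,"rz": 0,"tx": 0,"ty": 0,"tz": 0,"gripper": -1}]'

```text
clock: 19.1
position: [0.4722, 0.0506, 0.1347]
tcp_rot: [180.0, 0.0, -171.5]
wrist_force: [-0.2, 0.6, -0.9]
grip_width: 0.0119
grip_force: 45.0
```

Request:
send_rows --increments '[{"rx": 0,"ry": 0,"rz": 0,"tx": 0,"ty": 0,"tz": -2,"gripper": -1},{"rx": 0,"ry": 0,"rz": 0,"tx": 0,"ty": 0,"tz": -2,"gripper": -1},{"rx": 0,"ry": 0,"rz": 0,"tx": 0,"ty": 0,"tz": -2,"gripper": -1},{"rx": 0,"ry": 0,"rz": 0,"tx": 0,"ty": 0,"tz": -2,"gripper": -1},{"rx": 0,"ry": 0,"rz": 0,"tx": 0,"ty": 0,"tz": 0,"gripper": -1},{"rx": 0,"ry": 0,"rz": 0,"tx": 0,"ty": 0,"tz": 0,"gripper": -1},{"rx": 0,"ry": 0,"rz": 0,"tx": 0,"ty": 0,"tz": 0,"gripper": -1},{"rx": 0,"ry": 0,"rz": 0,"tx": 0,"ty": 0,"tz": 0,"gripper": -1}]'

```text
clock: 19.9
position: [0.4722, 0.0506, 0.1267]
tcp_rot: [180.0, 0.0, -171.5]
wrist_force: [-0.6, -0.0, -1.3]
grip_width: 0.0115
grip_force: 45.0
```

Perfectly free so far. Next is the snap-over zone, in 1 mm steps.

Request:
send_rows --increments '[{"rx": 0,"ry": 0,"rz": 0,"tx": 0,"ty": 0,"tz": -1,"gripper": -1},{"rx": 0,"ry": 0,"rz": 0,"tx": 0,"ty": 0,"tz": -1,"gripper": -1},{"rx": 0,"ry": 0,"rz": 0,"tx": 0,"ty": 0,"tz": -1,"gripper": -1},{"rx": 0,"ry": 0,"rz": 0,"tx": 0,"ty": 0,"tz": -1,"gripper": -1},{"rx": 0,"ry": 0,"rz": 0,"tx": 0,"ty": 0,"tz": -1,"gripper": -1},{"rx": 0,"ry": 0,"rz": 0,"tx": 0,"ty": 0,"tz": 0,"gripper": -1},{"rx": 0,"ry": 0,"rz": 0,"tx": 0,"ty": 0,"tz": 0,"gripper": -1},{"rx": 0,"ry": 0,"rz": 0,"tx": 0,"ty": 0,"tz": 0,"gripper": -1}]'

```text
clock: 20.7
position: [0.4727, 0.0507, 0.1218]
tcp_rot: [180.0, 0.1, -171.5]
wrist_force: [5.0, 0.7, 1.5]
grip_width: 0.0116
grip_force: 45.0
```

Request:
send_rows --increments '[{"rx": 0,"ry": 0,"rz": 0,"tx": 0,"ty": 0,"tz": -1,"gripper": -1},{"rx": 0,"ry": 0,"rz": 0,"tx": 0,"ty": 0,"tz": -1,"gripper": -1},{"rx": 0,"ry": 0,"rz": 0,"tx": 0,"ty": 0,"tz": -1,"gripper": -1},{"rx": 0,"ry": 0,"rz": 0,"tx": 0,"ty": 0,"tz": 0,"gripper": -1},{"rx": 0,"ry": 0,"rz": 0,"tx": 0,"ty": 0,"tz": 0,"gripper": -1},{"rx": 0,"ry": 0,"rz": 0,"tx": 0,"ty": 0,"tz": 0,"gripper": -1},{"rx": 0,"ry": 0,"rz": 0,"tx": 0,"ty": 0,"tz": 0,"gripper": -1},{"rx": 0,"ry": 0,"rz": 0,"tx": 0,"ty": 0,"tz": 0,"gripper": -1}]'

```text
clock: 21.5
position: [0.4728, 0.0507, 0.1186]
tcp_rot: [180.0, 0.1, -171.5]
wrist_force: [6.6, 1.1, -1.9]
grip_width: 0.0118
grip_force: 45.0
```

Request:
send_rows --increments '[{"rx": 0,"ry": 0,"rz": 0,"tx": 0.3,"ty": 0,"tz": -1,"gripper": -1},{"rx": 0,"ry": 0,"rz": 0,"tx": 0.2,"ty": 0,"tz": -1,"gripper": -1},{"rx": 0,"ry": 0,"rz": 0,"tx": 0,"ty": 0,"tz": -1,"gripper": -1},{"rx": 0,"ry": 0,"rz": 0,"tx": 0,"ty": 0,"tz": 0,"gripper": -1},{"rx": 0,"ry": 0,"rz": 0,"tx": 0,"ty": 0,"tz": 0,"gripper": -1},{"rx": 0,"ry": 0,"rz": 0,"tx": 0,"ty": 0,"tz": 0,"gripper": -1},{"rx": 0,"ry": 0,"rz": 0,"tx": 0,"ty": 0,"tz": 0,"gripper": -1},{"rx": 0,"ry": 0,"rz": 0,"tx": 0,"ty": 0,"tz": 0,"gripper": -1}]'

```text
clock: 22.3
position: [0.4728, 0.0506, 0.1153]
tcp_rot: [-180.0, 0.0, -171.5]
wrist_force: [5.4, 1.1, -3.1]
grip_width: 0.0119
grip_force: 45.0
```

Request:
send_rows --increments '[{"rx": 0,"ry": 0,"rz": 0,"tx": 0,"ty": 0,"tz": -1,"gripper": -1},{"rx": 0,"ry": 0,"rz": 0,"tx": 0,"ty": 0,"tz": -1,"gripper": -1},{"rx": 0,"ry": 0,"rz": 0,"tx": 0,"ty": 0,"tz": -1,"gripper": -1},{"rx": 0,"ry": 0,"rz": 0,"tx": 0,"ty": 0,"tz": 0,"gripper": -1},{"rx": 0,"ry": 0,"rz": 0,"tx": 0,"ty": 0,"tz": 0,"gripper": -1},{"rx": 0,"ry": 0,"rz": 0,"tx": 0,"ty": 0,"tz": 0,"gripper": -1},{"rx": 0,"ry": 0,"rz": 0,"tx": 0,"ty": 0,"tz": 0,"gripper": -1},{"rx": 0,"ry": 0,"rz": 0,"tx": 0,"ty": 0,"tz": 0,"gripper": -1}]'

```text
clock: 23.1
position: [0.4722, 0.0505, 0.112]
tcp_rot: [-180.0, -0.1, -171.5]
wrist_force: [4.8, 0.6, -5.0]
grip_width: 0.0118
grip_force: 45.0
```

Request:
send_rows --increments '[{"rx": 0,"ry": 0,"rz": 0,"tx": 0,"ty": 0,"tz": -1,"gripper": -1},{"rx": 0,"ry": 0,"rz": 0,"tx": 0,"ty": 0,"tz": -1,"gripper": -1},{"rx": 0,"ry": 0,"rz": 0,"tx": 0,"ty": 0,"tz": -1,"gripper": -1},{"rx": 0,"ry": 0,"rz": 0,"tx": 0,"ty": 0,"tz": -1,"gripper": -1},{"rx": 0,"ry": 0,"rz": 0,"tx": 0,"ty": 0,"tz": 0,"gripper": -1},{"rx": 0,"ry": 0,"rz": 0,"tx": 0,"ty": 0,"tz": 0,"gripper": -1},{"rx": 0,"ry": 0,"rz": 0,"tx": 0,"ty": 0,"tz": 0,"gripper": -1},{"rx": 0,"ry": 0,"rz": 0,"tx": 0,"ty": 0,"tz": 0,"gripper": -1}]'

```text
clock: 23.9
position: [0.4723, 0.0505, 0.1085]
tcp_rot: [180.0, -0.0, -171.5]
wrist_force: [2.3, -1.0, -2.5]
grip_width: 0.0121
grip_force: 45.0
```

Request:
send_rows --increments '[{"rx": 0,"ry": 0,"rz": 0,"tx": 0,"ty": 0,"tz": -0.5,"gripper": -1},{"rx": 0,"ry": 0,"rz": 0,"tx": 0,"ty": 0,"tz": -0.5,"gripper": -1},{"rx": 0,"ry": 0,"rz": 0,"tx": 0,"ty": 0,"tz": -0.5,"gripper": -1},{"rx": 0,"ry": 0,"rz": 0,"tx": 0,"ty": 0,"tz": 0,"gripper": -1},{"rx": 0,"ry": 0,"rz": 0,"tx": 0,"ty": 0,"tz": 0,"gripper": -1},{"rx": 0,"ry": 0,"rz": 0,"tx": 0,"ty": 0,"tz": 0,"gripper": -1},{"rx": 0,"ry": 0,"rz": 0,"tx": 0,"ty": 0,"tz": 0,"gripper": -1},{"rx": 0,"ry": 0,"rz": 0,"tx": 0,"ty": 0,"tz": 0,"gripper": -1}]'

```text
clock: 24.7
position: [0.4726, 0.0506, 0.1071]
tcp_rot: [180.0, -0.0, -171.5]
wrist_force: [-1.0, 0.7, -0.7]
grip_width: 0.0118
grip_force: 45.0
```

Request:
send_rows --increments '[{"rx": 0,"ry": 0,"rz": 0,"tx": 0,"ty": 0,"tz": -0.5,"gripper": -1},{"rx": 0,"ry": 0,"rz": 0,"tx": 0,"ty": 0,"tz": -0.5,"gripper": -1},{"rx": 0,"ry": 0,"rz": 0,"tx": 0,"ty": 0,"tz": -0.5,"gripper": -1},{"rx": 0,"ry": 0,"rz": 0,"tx": 0,"ty": 0,"tz": 0,"gripper": -1},{"rx": 0,"ry": 0,"rz": 0,"tx": 0,"ty": 0,"tz": 0,"gripper": -1},{"rx": 0,"ry": 0,"rz": 0,"tx": 0,"ty": 0,"tz": 0,"gripper": -1},{"rx": 0,"ry": 0,"rz": 0,"tx": 0,"ty": 0,"tz": 0,"gripper": -1},{"rx": 0,"ry": 0,"rz": 0,"tx": 0,"ty": 0,"tz": 0,"gripper": -1}]'

```text
clock: 25.5
position: [0.4726, 0.0506, 0.1057]
tcp_rot: [180.0, -0.0, -171.5]
wrist_force: [-0.6, -0.3, 0.1]
grip_width: 0.0118
grip_force: 45.0
```

Request:
send_rows --increments '[{"rx": 0,"ry": 0,"rz": 0,"tx": 0,"ty": 0,"tz": -0.5,"gripper": -1},{"rx": 0,"ry": 0,"rz": 0,"tx": 0,"ty": 0,"tz": -0.5,"gripper": -1},{"rx": 0,"ry": 0,"rz": 0,"tx": 0,"ty": 0,"tz": 0,"gripper": -1},{"rx": 0,"ry": 0,"rz": 0,"tx": 0,"ty": 0,"tz": 0,"gripper": -1},{"rx": 0,"ry": 0,"rz": 0,"tx": 0,"ty": 0,"tz": 0,"gripper": -1},{"rx": 0,"ry": 0,"rz": 0,"tx": 0,"ty": 0,"tz": 0,"gripper": -1},{"rx": 0,"ry": 0,"rz": 0,"tx": 0,"ty": 0,"tz": 0,"gripper": -1},{"rx": 0,"ry": 0,"rz": 0,"tx": 0,"ty": 0,"tz": 0,"gripper": -1}]'

```text
clock: 26.3
position: [0.4727, 0.0506, 0.1054]
tcp_rot: [180.0, 0.0, -171.5]
wrist_force: [-3.2, 0.1, 10.4]
grip_width: 0.012
grip_force: 45.0
```

Seated: 10 N upward at exactly the predicted height. I'll ease off, open a little and go up.

Request:
send_rows --increments '[{"rx": 0,"ry": 0,"rz": 0,"tx": 0,"ty": 0,"tz": 0.5,"gripper": -1},{"rx": 0,"ry": 0,"rz": 0,"tx": 0,"ty": 0,"tz": 0,"gripper": -0.45},{"rx": 0,"ry": 0,"rz": 0,"tx": 0,"ty": 0,"tz": 0,"gripper": -0.45},{"rx": 0,"ry": 0,"rz": 0,"tx": 0,"ty": 0,"tz": 0,"gripper": -0.45},{"rx": 0,"ry": 0,"rz": 0,"tx": 0,"ty": 0,"tz": 0,"gripper": -0.45},{"rx": 0,"ry": 0,"rz": 0,"tx": 0,"ty": 0,"tz": 0,"gripper": -0.45},{"rx": 0,"ry": 0,"rz": 0,"tx": 0,"ty": 0,"tz": 0,"gripper": -0.45},{"rx": 0,"ry": 0,"rz": 0,"tx": 0,"ty": 0,"tz": 0,"gripper": -0.45}]'

```text
clock: 27.1
position: [0.4726, 0.0506, 0.1051]
tcp_rot: [180.0, -0.0, -171.5]
wrist_force: [0.7, -0.3, -0.1]
grip_width: 0.0242
grip_force: 0.0
```

Request:
send_rows --increments '[{"rx": 0,"ry": 0,"rz": 0,"tx": 0,"ty": 0,"tz": 10,"gripper": -0.45},{"rx": 0,"ry": 0,"rz": 0,"tx": 0,"ty": 0,"tz": 15,"gripper": -0.45},{"rx": 0,"ry": 0,"rz": 0,"tx": 0,"ty": 0,"tz": 20,"gripper": -0.45},{"rx": 0,"ry": 0,"rz": 0,"tx": 10,"ty": 0,"tz": 20,"gripper": -0.45},{"rx": 0,"ry": 0,"rz": 0,"tx": 20,"ty": 0,"tz": 10,"gripper": -0.45},{"rx": 0,"ry": 0,"rz": 0,"tx": 30,"ty": 0,"tz": 0,"gripper": -0.45},{"rx": 0,"ry": 0,"rz": 0,"tx": 20,"ty": 0,"tz": 0,"gripper": -0.45},{"rx": 0,"ry": 0,"rz": 0,"tx": 0,"ty": 0,"tz": 0,"gripper": -0.45}]'

```text
clock: 27.9
position: [0.5547, 0.0505, 0.1808]
tcp_rot: [-180.0, 0.1, -171.5]
wrist_force: [-0.1, 0.9, 0.3]
grip_width: 0.0239
grip_force: 0.0
```

Run:
```python
from h import *
w=capture("wrist");w=capture("wrist")
s=observe();print(s["clock"],s["position"],s["wrist_force"],s["grip_width"])
g=cv2.cvtColor(w["img"],cv2.COLOR_RGB2GRAY)
ex=np.array([.989,.148]);L=np.array([469.2,52.0])
# black head top expected x -11..23 at z=.109 ; dark blob there
c=L+6*ex;u,v=proj(w,[c[0]/1e3,c[1]/1e3,.109]);print("expect head",u,v)
m=(w["img"].max(2)<75).astype(np.uint8);m[300:]=0
n,lab,st,ce=cv2.connectedComponentsWithStats(m)
for i in range(1,n):
    if st[i,4]>300: print(st[i],ce[i].round(1))
r=lab[int(v),int(u)];print("blob at expected",r)
if r:
    p=np.argwhere(lab==r)[:,::-1].astype(np.float32);print(cv2.minAreaRect(p))
for x in (-11,23):
    q=L+x*ex;print(x,proj(w,[q[0]/1e3,q[1]/1e3,.109]))
```

```text
28.0 [0.55203865 0.05045218 0.18021087] [ 0.74661815 -0.04741462 -0.02413419] 0.024146675380234264
expect head 345.3489736930222 142.78915913899016
[ 532    0   57   46 1119] [551.6  26.1]
[ 334  121   22   60 1048] [344.3 151.7]
[256 139  10  61 307] [260.8 176.4]
[ 277  147  104  153 3896] [309.2 218. ]
[494 224  29  26 370] [507.8 236.7]
[347 274  26  26 551] [358.1 287.8]
blob at expected 19
((344.7416076660156, 150.5605926513672), (20.857248306274414, 59.27565002441406), 1.5481576919555664)
-11 [345.82205572 112.57960019]
23 [344.89845379 171.55797023]
```

Run:
```python
from h import *
w=capture("wrist");s=observe();print(s["position"])
g=cv2.cvtColor(w["img"],cv2.COLOR_RGB2GRAY)
for u in (330,338,345,352,360): print(u,g[100:190:3,u].tolist())
for v in (121,181): print(ray(w,345,v,.109)*1000, ray(w,345,v,.08)*1000)
c=capture("scene");np.savez("sc9.npz",**c)
for z in (.109,.079):
  for x in (-11,23): q=np.array([469.2,52.0])+x*np.array([.989,.148]);print("scene",proj(c,[q[0]/1e3,q[1]/1e3,z]))
t=capture("top");q=[proj(t,[(469.2+.989*x)/1e3,(52+.148*x)/1e3,.109]) for x in(-11,23)];print(q)
gt=cv2.cvtColor(t["img"],cv2.COLOR_RGB2GRAY);u,v=np.mean(q,0)
for r in range(int(v)-16,int(v)+16,2): print(r,gt[r,int(u)-12:int(u)+12].tolist())
```

```text
[0.55165437 0.05045917 0.18017312]
330 [125, 124, 126, 98, 144, 169, 193, 192, 192, 192, 196, 187, 189, 188, 191, 194, 188, 190, 177, 124, 83, 108, 122, 124, 121, 122, 121, 119, 120, 121]
338 [124, 126, 125, 97, 143, 168, 192, 195, 47, 52, 55, 65, 69, 70, 71, 72, 70, 70, 71, 67, 67, 66, 46, 43, 45, 45, 44, 41, 122, 118]
345 [122, 125, 128, 97, 142, 168, 119, 122, 49, 53, 57, 74, 72, 72, 69, 68, 65, 67, 61, 62, 59, 54, 47, 45, 46, 44, 44, 41, 124, 121]
352 [125, 126, 124, 95, 142, 164, 163, 122, 121, 77, 48, 53, 55, 49, 53, 50, 50, 47, 48, 49, 47, 41, 40, 44, 46, 51, 47, 110, 121, 122]
360 [124, 126, 125, 96, 139, 164, 190, 118, 120, 118, 122, 118, 118, 118, 119, 116, 114, 115, 107, 88, 83, 106, 105, 105, 105, 103, 107, 115, 121, 120]
[461.9511084   50.62860757 109.        ] [460.31993529  52.05729684  80.        ]
[496.56522197  56.37876306 109.        ] [499.74875895  58.60728016  80.        ]
scene [401.12064147 192.25781808]
scene [385.38240394 187.99469148]
scene [399.72738897 204.99258477]
scene [384.23271305 200.6583312 ]
[array([402.72035114, 252.14475978]), array([399.5057349
[... 1144 characters left out ...]
, 140, 124, 112, 106, 97, 61, 56, 72, 66, 60, 66, 62, 51, 97, 227, 243, 239, 239, 243, 178, 107]
249 [128, 121, 105, 121, 132, 113, 107, 110, 70, 61, 54, 47, 45, 35, 35, 84, 203, 240, 238, 238, 238, 241, 249, 166]
251 [129, 123, 107, 100, 125, 129, 125, 109, 92, 60, 47, 40, 37, 59, 110, 208, 240, 241, 239, 239, 238, 241, 246, 167]
253 [127, 127, 116, 130, 130, 133, 126, 130, 123, 120, 112, 110, 139, 234, 248, 243, 240, 240, 240, 240, 241, 242, 243, 177]
255 [129, 126, 125, 101, 184, 216, 210, 205, 204, 195, 190, 184, 221, 231, 227, 221, 206, 198, 192, 186, 179, 170, 162, 127]
257 [124, 125, 123, 99, 122, 173, 184, 171, 166, 159, 151, 149, 135, 120, 118, 106, 100, 100, 94, 84, 71, 57, 55, 51]
```

```bash
python3 -c "
from rig import close_job
print(close_job())"
```

```text
the job is handed in; nothing more can be done
None
```

The pin was pushed home until it stopped, and the clip went down through the hole, snapped under the pin and seated at the expected height before I let go; I handed in at about 28 s. The last pictures suggest its head leans a few degrees towards the plates (4–5 mm at the top in the wrist view; the top view did not show it), and I did not correct that.

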